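# Start the stirrer under the tall vial

## Robot

A 7-joint arm with a two-finger parallel gripper is mounted at the origin on the work surface. World frame = base frame: x ahead of the robot, y to its left, z up, the work surface at z = 0. Lengths are in mm, angles in rad, forces in N, time in s.
With the tool pointing down it reaches from about 400 to 850 mm from the base axis. Payload 4.4 kg.
Tool frame: the origin (TCP) lies midway between the tips of the shut fingers; the grasp point (between the pads) lies bot.tcp_to_grasp behind it (bot.tcp_to_grasp is the distance from the TCP to the grasp point, in mm); z points along the fingers, y is the line along which they close (so a half turn about z gives the same grasp; the last joint's range is limited). The gripper opens to 94 mm and grips with 3 to 60 N. Pads are 16 mm wide; open, the fingers measure 119 mm over their backs; the gripper's body (75 mm by 177 mm) begins 78 mm behind the grasp point.
Start: joints at [1.204, 0.628, 0.038, 1.517, -0.027, 0.996, -0.02], TCP at [192.614, -620.821, 205.478] pointing down, gripper open.
Joint ranges: [-3.06, 3.06], [-0.37, 2.12], [-1.25, 1.32], [0.18, 2.47], [-1.1, 4.24], [0.23, 1.98], [-2.94, 2.94]. Speed limits (rad/s): [2.57, 2.57, 3.14, 3.14, 3.14, 3.14, 3.14].

## Interface

Orientations are given as [roll, pitch, yaw] about the fixed x, y, z axes, in that order (R = Rz(yaw) Ry(pitch) Rx(roll)).
In Python, from bench import bot, cams, spotter gives the robot as it stands.
- The arm moves only by the tool jog_arm, never from a script. Its argument "increments" is a list that holds one entry, the list of rows, each a list of 6 numbers: the shift along the world's x, y, z normalised to -1 to 1, where 1 is 30 mm, then the turn, a rotation vector about the world's x, y, z normalised to -1 to 1, where 1 is 0.12 rad. In form: [[[dx, dy, dz, ax, ay, az], ...]]. A call has 1 to 20 rows; each row shifts and turns the commanded pose from where the row before left it; what a row does not reach is not made up. A row lasts 1/8 s, in which the tool goes at most 62.5 mm and 10.7 degrees, less where a joint would pass 70% of its speed; a pose out of reach is approached as far as the arm can. A call with a number of a shift or a turn outside -1 to 1 is refused whole. A call with a gripper value outside its range is refused whole. "gripper" is the opening, from -1 (shut) to 1 (fully open), set as the call begins (left out, the last holds). The fingers move at their own pace and stop on an object; the grip force is fixed at half the most. Time passes only in rows, so rows that do not move let the fingers close. It gives the time, the measured TCP pose, the force, the opening and the grip force at its end, in the units of the state.
- bot.sense(): the state, without advancing time (a new reading comes with each control period).
- cams.grab_frame(name): name is "scene" or "top" or "wrist"; returns (picture, depth): 384x512x3 uint8, red, green, blue; 384x512 float32, mm along the optical axis (not along the pixel's ray), 0 where there is no reading.
- cams.get_calibration(name): a dict with "intrinsics" (3x3 intrinsics, pixels), "dist" ([k1, k2, p1, p2, k3] as OpenCV has them; the pictures are not rectified), "R" (3x3) and "t" (3): a world point X has camera coordinates R X + t. Camera axes: x right, y down, z forward; pixel columns grow to the right and rows downward; lengths in mm; the calibration is good to about 2 mm. A picture is of the moment at which its call begins: read the wrist's pose just before it. get_calibration takes no time and is no camera call; for the wrist camera it gives the pose at the moment of the call.
- bot.job_done(): hands the job in; it is judged then, once.
Trained networks look in the newest picture that a camera, given by its name, has taken for a name from the list of things; names that differ only in an ending like _2 or _b are one class to them, and where a whole thing is asked for, a point or a joint stands for the part that bears it (a point fixed in the world has none). Each returns a list of dicts, best first, with "confidence" (0 to 1); they miss things now and then, are a little off and sometimes report something else, mostly with a low value. They report only what shows in the picture. A call takes as long as a camera call. They do not tell look-alikes from the thing itself.
- spotter.find_in(query, camera): "point" ([x, y, z] in mm, in world coordinates, good to about 4 mm: the middle of the surface that is visible of it).
- spotter.masks_of(query, camera): "pixels" (384x512 bool, what is visible of it).
- spotter.place_of(query, camera): "point" ([x, y, z] in mm, in world coordinates, good to about 4 mm: a listed point, or the origin of a listed thing).
The state is a dict: "clock": time; "joints": joint angles; "dq": joint speeds; "tau": joint torques, N m; "tool_pos": TCP position; "tool_rot": TCP orientation; "contact_force": force on the tool from outside, world axes, zero at the start; "torque": the same for the moment, N m; "width": opening from 0.0 (shut) to 1.0 (fully open); "finger_force": force on a finger pad.
Only numpy, scipy, OpenCV 4.12 (cv2) and the standard library are available. Lean on these libraries where they do the work, as an engineer would, in place of code of your own. Each camera call takes 0.05 s, during which the arm holds its last target. There are 200 camera calls.

## Task

Set the four-place stirrer going for the tall vial: with the fingertips, lightly press the round key that belongs to the well in which the tall vial stands (the key straight in front of it) well down and let it come up again, then press the long start bar at the right-hand end of the key row (seen from the robot) in the same way and withdraw. Press no other key on the way, and do not push hard; the vials and everything else standing about stay where they are and are not to be pushed or lifted.

Things in the scene. Friction and masses are not known exactly. Their poses are not given: they have to be found in the camera images.
- stirrer: fixed white box, 200 (x) x 430 (y) x 60 mm high, flat deck; origin: centre of underside, x away from the robot, y left, z up. Key row at x -60 mm, y: square stop key +168, round key1 to key4 +93 +31 -31 -93, start bar -172. Four wells (30 mm wide, 20 deep) at x +45, at the y of key1 to key4, a printed line joining each to its key. Keys stand 62 mm apart or more: close the fingers
- key1_top (a point): centre of the top face of round key 1 (28 mm diameter, stands 12 mm over the deck, 72 mm over the table when up); moves with the key
- key1 (a joint): how far this key is pressed down, m: 0 up, 0.008 at the hard stop; it registers at 0.004. A spring (1 N at first, 4.2 N fully down) returns it when let go
- key2_top (a point): centre of the top face of round key 2 (28 mm diameter, stands 12 mm over the deck, 72 mm over the table when up); moves with the key
- key2 (a joint): how far this key is pressed down, m: 0 up, 0.008 at the hard stop; it registers at 0.004. A spring (1 N at first, 4.2 N fully down) returns it when let go
- key3_top (a point): centre of the top face of round key 3 (28 mm diameter, stands 12 mm over the deck, 72 mm over the table when up); moves with the key
- key3 (a joint): how far this key is pressed down, m: 0 up, 0.008 at the hard stop; it registers at 0.004. A spring (1 N at first, 4.2 N fully down) returns it when let go
- key4_top (a point): centre of the top face of round key 4 (28 mm diameter, stands 12 mm over the deck, 72 mm over the table when up); moves with the key
- key4 (a joint): how far this key is pressed down, m: 0 up, 0.008 at the hard stop; it registers at 0.004. A spring (1 N at first, 4.2 N fully down) returns it when let go
- start_bar_top (a point): centre of the top face of the start bar (26 mm deep, 52 mm wide along the stirrer's y, same height as the round keys); moves with it
- start_bar (a joint): how far the start bar is pressed down, m; same travel, spring and register point as the round keys
- stop_key_top (a point): centre of the top face of the stop key (26 mm square, same height)
- stop_key (a joint): how far the stop key is pressed down, m; same travel and spring
- tall_vial: the tall brown vial with black cap, 28 mm diameter, 95 mm tall, loose in one of the four wells; origin at the centre of its underside, z up. Its cap stands 75 mm over the deck
- short_vial1: a short brown vial with black cap, 28 mm diameter, 57 mm tall, loose in one of the other wells; origin at the centre of its underside
- short_vial2: a short brown vial with black cap, 28 mm diameter, 57 mm tall, loose in one of the other wells; origin at the centre of its underside
- short_vial3: a short brown vial with black cap, 28 mm diameter, 57 mm tall, loose in one of the other wells; origin at the centre of its underside
- sample_vial: small clear vial with a blue cap, 12 mm diameter, 32 mm tall, loose, standing on the stirrer's deck between keys and wells; origin at the centre of its underside; leave alone
- spare_cap: black screw cap, 26 mm diameter, 12 mm high, loose on the deck near the start bar; origin at the centre of its underside; leave alone
- solvent_bottle: brown bottle, 90 mm diameter, 200 mm tall, standing on the table; origin at the centre of its underside; leave alone
- jar: clear jar, 64 mm diameter, 85 mm tall, on the table; origin at the centre of its underside; leave alone
- beaker: glass beaker, 70 mm across, 90 mm tall, on the table; origin at the centre of its underside; leave alone
- spatula: spatula lying on the table; origin near the middle of its length; leave alone
- reagent_bottle: white bottle with a red cap, 40 mm diameter, 75 mm tall, on the table; origin at the centre of its underside; leave alone
There are look-alikes about, which are no part of the job. What is shaped like the tall_vial but blue or green is not meant.

How it is judged:
By the outcome, as a careful person would: the job done as asked, in the order asked, and still so for the second after the job is handed in, with the robot touching nothing.
It also fails if it takes over 38 s, if anything falls off the work surface, if the arm or the gripper's body presses on something with over 40 N, if the wrist force passes 120 N, or if a joint passes its speed limit or range.

## Working session

There is one attempt and no reset: what is moved stays moved. The work goes in short steps, Python scripts to look and compute and a tool call to move; the robot and the scene stay as the last step left them, time stands still between calls to the robot, and variables do not carry over. Pictures are saved under pics/ and viewed, at most 10 in all, crops included, and the job is handed in when it is done.

Besides the shell and the picture viewer there is one more tool, called as a command line: name --argument value ..., lists and objects as JSON in quotes. jog_arm: Moves the arm, as the interface text tells. Its arguments: {"type":"object","properties":{"increments":{"type":"array","items":{"type":"array","items":{"type":"array","items":{"type":"number"}}}},"gripper":{"type":"number"}},"required":["increments"]}

```bash
mkdir -p pics; python3 - <<'E'
from bench import bot,cams,spotter
import cv2,numpy as np
for n in ("scene","top"):
    p,d=cams.grab_frame(n); cv2.imwrite(f"pics/{n}0.png",cv2.cvtColor(p,cv2.COLOR_RGB2BGR)); np.savez(f"{n}0.npz",p=p,d=d)
    for q in ["tall_vial","key1_top","key2_top","key3_top","key4_top","start_bar_top","stop_key_top","stirrer"]:
        print(n,q,[(np.round(r["point"]),round(r["confidence"],2)) for r in spotter.place_of(q,n)[:3]])
s=bot.sense();print(s["clock"],s["tool_pos"],s["tool_rot"],s["width"],bot.tcp_to_grasp)
E
```

```text
scene tall_vial [(array([421., -17.,  -1.]), 0.71), (array([647., -63.,  38.]), 0.45), (array([822., -19.,   0.]), 0.43)]
scene key1_top [(array([573.,  80.,  71.]), 0.44)]
scene key2_top [(array([628., 428.,   4.]), 0.52), (array([559.,  18.,  73.]), 0.37)]
scene key3_top [(array([547., -39.,  77.]), 0.39)]
scene key4_top [(array([ 532., -100.,   73.]), 0.43)]
scene start_bar_top [(array([651., -66.,  40.]), 0.69), (array([625.,  59.,  59.]), 0.43), (array([ 519., -180.,   70.]), 0.41)]
scene stop_key_top [(array([551., -40.,  76.]), 0.59), (array([589., 152.,  72.]), 0.49)]
scene stirrer [(array([612., -26.,  -1.]), 0.94), (array([648., -65.,  40.]), 0.46)]
top tall_vial [(array([822., -22.,  -1.]), 0.64), (array([651., -63.,  44.]), 0.58), (array([ 689., -401.,   -2.]), 0.55)]
top key1_top [(array([571.,  79.,  66.]), 0.36)]
top key2_top [(array([562.,  16.,  75.]), 0.61), (array([ 514., -182.,   67.]), 0.55), (array([627., 426.,   1.]), 0.47)]
top key3_top [(array([543., -44.,  71.]), 0.42)]
top key4_top [(array([588., 156.,  73.]), 0.56), (array([ 531., -104.,   71.]), 0.52)]
top start_bar_top [(array([ 517., -182.,   70.]), 0.68), (array([ 690., -402.,   -3.]), 0.29)]
top stop_key_top [(array([586., 158.,  74.]), 0.52)]
top stirrer [(array([614., -22.,   0.]), 0.6)]
0.9 [ 192.59776322 -620.81457795  205.48659452] [ 3.14159111e+00 -1.47824735e-05  3.00763481e-01] 0.9980214106009325 18.8
```

View pictures.

View pics/scene0.png

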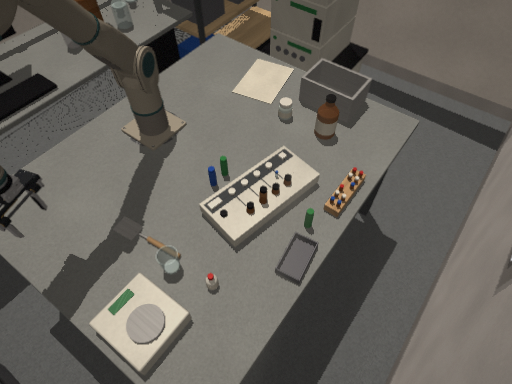

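View pics/top0.png

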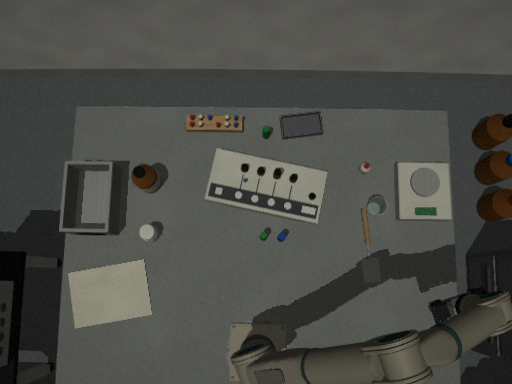

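```bash
cat > h.py <<'E'
import numpy as np,cv2
from bench import bot,cams,spotter
def cloud(n,d):
    c=cams.get_calibration(n);K=np.array(c["intrinsics"]);h,w=d.shape
    u,v=np.meshgrid(np.arange(w),np.arange(h))
    q=cv2.undistortPoints(np.stack([u,v],-1).reshape(-1,1,2).astype(float),K,np.array(c["dist"])).reshape(h,w,2)
    P=np.dstack([q*d[...,None],d]);return (P-np.array(c["t"]).ravel())@np.array(c["R"])
def pix(n,X):
    c=cams.get_calibration(n);R=np.array(c["R"]);return cv2.projectPoints(np.array(X,float).reshape(-1,3),cv2.Rodrigues(R)[0],np.array(c["t"],float),np.array(c["intrinsics"]),np.array(c["dist"]))[0].reshape(-1,2)
E
python3 - <<'E'
from h import *
# fit stirrer from spotted keys
L=np.array([[-60,93],[-60,31],[-60,-31],[-60,-93],[-60,-172],[-60,168]])
W=np.array([[572,79.5],[560.5,17],[545,-41.5],[531.5,-102],[517,-181],[588,156]])
A=L-L.mean(0);B=W-W.mean(0);th=np.arctan2((A[:,0]*B[:,1]-A[:,1]*B[:,0]).sum(),(A*B).sum())
R=np.array([[np.cos(th),-np.sin(th)],[np.sin(th),np.cos(th)]]);t=W.mean(0)-R@L.mean(0)
print(th,t,(L@R.T+t-W).round(1).tolist());print((L@R.T+t).round(1))
wells=np.array([[45,y] for y in(93,31,-31,-93)])@R.T+t
for n in("scene","top"):
    z=np.load(n+"0.npz");C=cloud(n,z["d"]);l=(C[...,:2]-t)@R
    ok=z["d"]>0
    for i,y in enumerate((93,31,-31,-93)):
        m=ok&(np.hypot(l[...,0]-45,l[...,1]-y)<18)
        print(n,i+1,np.percentile(C[m][:,2],[50,90,99]).round(),m.sum())
    m=ok&(abs(l[...,0])<130)&(abs(l[...,1])<240)&(C[...,2]>50)&(C[...,2]<66)
    q=l[m];r=cv2.minAreaRect(q.astype(np.float32));print(n,"deck (stirrer frame)",r,np.median(C[m][:,2]))
    p=cv2.cvtColor(z["p"],cv2.COLOR_RGB2BGR)
    X=np.c_[L@R.T+t,np.full(6,72)];uv=pix(n,X);print(uv.round().tolist())
    s=5;a,b=(200,145)
    cr=cv2.resize(p[b:b+105,a:a+135] ,None,fx=s,fy=s,interpolation=cv2.INTER_CUBIC)
    for k in uv:cv2.drawMarker(cr,tuple(int(x) for x in (k-[a,b]+.5)*s),(0,0,255),0,12,1)
    cv2.imwrite(f"pics/{n}1.png",cr)
E
```

```text
-0.21151900953862757 [611.1360849  -23.94490907] [[-0.0, 0.1], [-1.5, 2.0], [1.0, -0.2], [1.4, -0.3], [-0.6, 1.5], [-0.3, -3.1]]
[[ 572.    79.6]
 [ 559.    19. ]
 [ 546.   -41.7]
 [ 532.9 -102.3]
 [ 516.4 -179.5]
 [ 587.7  152.9]]
scene 1 [ 79.  98. 101.] 89
scene 2 [ 79.  97. 100.] 93
scene 3 [105. 136. 138.] 136
scene 4 [ 84.  99. 102.] 93
scene deck (stirrer frame) ((-0.7775802612304688, -0.55194091796875), (203.34364318847656, 431.9338684082031), 0.6390383243560791) 59.90293031803908
[[269.0, 164.0], [257.0, 172.0], [244.0, 181.0], [232.0, 190.0], [215.0, 201.0], [283.0, 154.0]]
top 1 [ 92. 102. 107.] 73
top 2 [ 89. 103. 106.] 74
top 3 [120. 139. 142.] 87
top 4 [ 90. 101. 109.] 74
top deck (stirrer frame) ((-0.6296157836914062, 1.79510498046875), (202.61329650878906, 431.6788635253906), 0.5787034034729004) 60.40618944262606
[[238.0, 194.0], [255.0, 197.0], [271.0, 201.0], [287.0, 205.0], [308.0, 210.0], [219.0, 189.0]]
```

View pics/scene1.png

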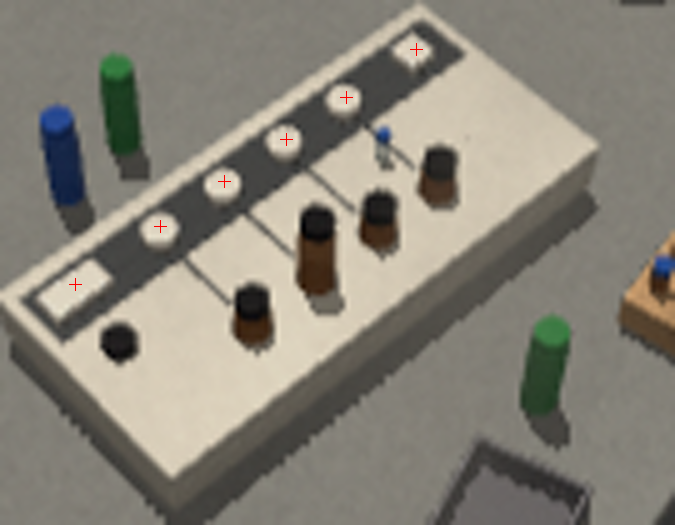

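View pics/top1.png

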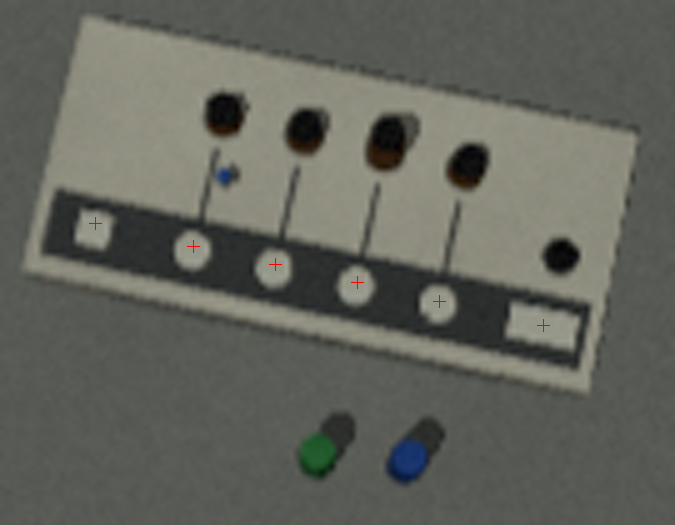

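The third well from the left, in front of key3, holds the tall vial: its cap is at about 137 mm, and the other three are at about 100 mm. In the top crop, key3 is at about (357,287), the start bar at (543,325) and the spare cap behind it at (560,255). The target points are key3 (545.5, -41.5) and bar (517.5, -180).

jog_arm --increments '[[[0.55,0.9,0,0,0,-0.2],[0.55,0.9,0,0,0,-0.2],[0.55,0.9,0,0,0,-0.2],[0.55,0.9,0,0,0,-0.2],[0.55,0.9,0,0,0,-0.2],[0.55,0.9,0,0,0,-0.2],[0.55,0.9,0,0,0,-0.2],[0.55,0.9,0,0,0,-0.2],[0.55,0.9,0,0,0,-0.2],[0.55,0.9,0,0,0,-0.2],[0.55,0.9,0,0,0,-0.2],[0.55,0.9,0,0,0,-0.2],[0.55,0.9,0,0,0,-0.2],[0.55,0.9,0,0,0,-0.2],[0.55,0.9,0,0,0,-0.2],[0.55,0.9,0,0,0,-0.2],[0.55,0.9,0,0,0,-0.2],[0.55,0.9,0,0,0,-0.2],[0.55,0.9,0,0,0,-0.2],[0,0,0,0,0,-0.3]]]' --gripper -1

```text
clock: 3.4
tool_pos: [507.4, -105.3, 205.5]
tool_rot: [-3.14, -0.001, -0.188]
contact_force: [-0.2, -0.3, -0.2]
width: 0.002
finger_force: 0.0
```

jog_arm --increments '[[[0.42,0.71,0,0,0,0],[0.42,0.71,0,0,0,0],[0.43,0.71,-0.5,0,0,-0.1],[0,0,-0.8,0,0,0],[0,0,-0.7,0,0,0],[0,0,0,0,0,0]]]'

```text
clock: 4.15
tool_pos: [542.5, -45.3, 144.3]
tool_rot: [3.14, 0.003, -0.205]
contact_force: [-0.7, 0.6, 0.1]
width: 0.006
finger_force: 0.0
```

```bash
python3 - <<'E'
from h import *
s=bot.sense();T=s["tool_pos"];print(T)
p,d=cams.grab_frame("wrist");b=cv2.cvtColor(p,cv2.COLOR_RGB2BGR)
for X in([545.5,-41.5,72],[517.5,-180,72],[T[0],T[1],72],T):
    u=pix("wrist",X)[0];print(u)
    if abs(u).max()<2000: cv2.drawMarker(b,tuple(int(x) for x in u),(0,0,255),0,14,1)
cv2.imwrite("pics/w0.png",b)
for q in("key3_top","start_bar_top"):print(q,[(np.round(r["point"],1),round(r["confidence"],2)) for r in spotter.place_of(q,"wrist")[:4]])
C=cloud("wrist",d);m=(d>0)&(abs(C[...,2]-72)<4)
n,lab,st,ce=cv2.connectedComponentsWithStats(m.astype(np.uint8))
for i in range(1,n):
    if st[i,4]>80:q=C[lab==i];print(st[i],q.mean(0).round(1),((q.max(0)+q.min(0))/2).round(1),np.ptp(q,0).round())
E
```

```text
[542.49975776 -45.25567325 144.33605045]
[252.94479154 203.58444157]
[435.96425219 202.2631837 ]
[258.53364794 206.27288885]
[259.45665246 245.54930624]
key3_top [(array([544.8, -43.5,  72.8]), 0.83)]
start_bar_top [(array([ 519.3, -179.6,   71.3]), 0.85)]
[ 70  34  24  43 203] [673.8  50.   72. ] [676.5  54.9  72. ] [26. 19.  8.]
[161  37  21  39 106] [659.   -9.9  72. ] [662.5  -6.   72. ] [22. 17.  8.]
[319  37  20  38  92] [ 637.9 -110.7   72. ] [ 639.6 -113.7   72.1] [25. 11.  8.]
[ 427  109   38   37 1076] [ 574.8 -190.7   72.9] [ 574.3 -191.3   71.8] [26. 26.  7.]
[  73  181   37   36 1039] [575.9  79.7  73. ] [575.1  80.6  71.7] [28. 28.  7.]
[ 153  181   37   35 1004] [563.6  19.3  73. ] [562.9  20.   71.6] [27. 27.  7.]
[ 234  181   36   35 1001] [551.2 -40.8  72.9] [550.3 -40.7  71.7] [28. 28.  7.]
[ 314  180   37   36 1007] [ 538.9 -101.    72.8] [ 537.9 -101.3   71.5] [28. 28.  7.]
[ 396  181   74   34 2321] [ 523.2 -177.5   72.7] [ 522.3 -178.3   71.8] [35. 56.  7.]
[  0 183  19  33 515] [588.1 145.1  72.5] [588.6 147.5  71.7] [27. 17.  7.]
```

View pics/w0.png

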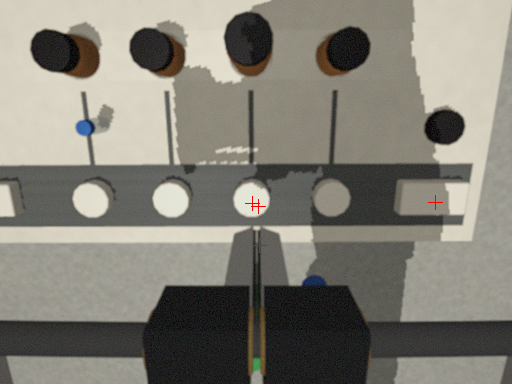

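Wrist view: key3 is at (252,198), straight in front of the tall vial at (248,40), and the fingertips are just short of it. The start bar is at (433,198). I'm averaging the measurements to key3 (548, -41) and bar (520, -179).

jog_arm --increments '[[[0.18,0.14,-0.7,0,0,0],[0,0,-0.8,0,0,0],[0,0,-0.5,0,0,0],[0,0,0,0,0,0],[0,0,0,0,0,0]]]'

```text
clock: 4.92
tool_pos: [550.3, -39.9, 86.3]
tool_rot: [-3.141, -0.001, -0.203]
contact_force: [0.1, 0.2, -0.4]
width: 0.007
finger_force: 0.0
```

jog_arm --increments '[[[-0.06,-0.03,-0.25,0,0,0],[0,0,-0.15,0,0,0],[0,0,-0.1,0,0,0],[0,0,-0.1,0,0,0],[0,0,0,0,0,0],[0,0,0,0,0,0]]]'

```text
clock: 5.68
tool_pos: [547.6, -40.7, 67.5]
tool_rot: [3.141, 0.0, -0.203]
contact_force: [-0.8, -0.1, 2.7]
width: 0.006
finger_force: 1.3
```

jog_arm --increments '[[[0,0,-0.07,0,0,0],[0,0,0,0,0,0],[0,0,0,0,0,0]]]'

```text
clock: 6.05
tool_pos: [547.6, -40.7, 65.4]
tool_rot: [3.141, 0.0, -0.203]
contact_force: [-1.8, -1.0, 3.4]
width: 0.01
finger_force: 1.7
```

jog_arm --increments '[[[0,0,0.3,0,0,0],[0,0,0.7,0,0,0],[0,0,0.7,0,0,0],[-0.15,-0.76,0,0,0,0],[-0.15,-0.77,0,0,0,0],[-0.15,-0.77,0,0,0,0],[-0.15,-0.77,0,0,0,0],[-0.16,-0.77,0,0,0,0],[-0.16,-0.77,0,0,0,0],[0,0,0,0,0,0],[0,0,0,0,0,0]]]'

```text
clock: 7.42
tool_pos: [520.8, -177.6, 116.5]
tool_rot: [-3.141, -0.001, -0.202]
contact_force: [1.3, 0.3, 0.6]
width: 0.01
finger_force: 0.0
```

```bash
python3 - <<'E'
from h import *
s=bot.sense();print(s["tool_pos"])
p,d=cams.grab_frame("wrist")
C=cloud("wrist",d);m=(d>0)&(abs(C[...,2]-72)<4)
n,lab,st,ce=cv2.connectedComponentsWithStats(m.astype(np.uint8))
for i in range(1,n):
    if st[i,4]>300:q=C[lab==i];print(st[i],((q.max(0)+q.min(0))/2).round(1),np.median(q[:,2]).round(1),np.ptp(q,0).round())
E
```

```text
[ 520.77608967 -177.61227602  116.52888116]
[ 35  36  24  47 306] [649.1 -66.7  72. ] 72.0 [25. 19.  8.]
[ 246  119   40   40 1215] [ 572.2 -192.4   70.6] 70.9 [25. 25.  5.]
[  40  199   41   38 1193] [547.8 -40.9  70.7] 71.0 [28. 28.  5.]
[ 128  198   40   39 1190] [ 535.2 -101.7   70.5] 70.9 [28. 28.  5.]
[ 224  199   76   37 2394] [ 519.7 -179.1   70.6] 70.9 [35. 55.  5.]
```

Key3 is back up at the same height as its neighbours. The bar is at (519.7, -179.1), so I'll press it now.

jog_arm --increments '[[[-0.03,-0.04,-0.6,0,0,0],[0,0,-0.4,0,0,0],[0,0,-0.25,0,0,0],[0,0,-0.15,0,0,0],[0,0,-0.15,0,0,0],[0,0,-0.1,0,0,0],[0,0,0,0,0,0],[0,0,0,0,0,0]]]'

```text
clock: 8.48
tool_pos: [519.5, -179.9, 67.2]
tool_rot: [-3.141, -0.0, -0.203]
contact_force: [-0.4, 2.1, 2.9]
width: 0.005
finger_force: 1.4
```

jog_arm --increments '[[[0,0,-0.06,0,0,0],[0,0,0,0,0,0],[0,0,0,0,0,0]]]'

```text
clock: 8.85
tool_pos: [519.5, -179.9, 65.1]
tool_rot: [-3.141, -0.0, -0.203]
contact_force: [1.0, 1.4, 3.7]
width: 0.006
finger_force: 1.8
```

jog_arm --increments '[[[0,0,0.3,0,0,0],[0,0,0.8,0,0,0],[0,0,1,0,0,0],[0,0,1,0,0,0],[0,0,1,0,0,0],[0,0,0.5,0,0,0],[-0.2,-0.8,0,0,0,0],[-0.2,-0.8,0,0,0,0],[-0.2,-0.8,0,0,0,0],[-0.2,-0.8,0,0,0,0],[0,0,0,0,0,0],[0,0,0,0,0,0]]]'

```text
clock: 10.35
tool_pos: [495.4, -274.8, 202.7]
tool_rot: [-3.141, 0.001, -0.202]
contact_force: [0.7, -0.5, 0.4]
width: 0.008
finger_force: 0.0
```

```bash
python3 - <<'E'
from h import *
s=bot.sense();print(s["clock"],s["tool_pos"],s["contact_force"],abs(s["dq"]).max())
p,d=cams.grab_frame("scene");b=cv2.cvtColor(p,cv2.COLOR_RGB2BGR);cv2.imwrite("pics/s2.png",cv2.resize(b[145:250,200:335],None,fx=5,fy=5,interpolation=cv2.INTER_CUBIC))
E
```

```text
10.35 [ 495.38311976 -274.84882002  202.69360437] [ 0.6916882  -0.49773348  0.42613137] 0.012827043865292367
```

View pics/s2.png

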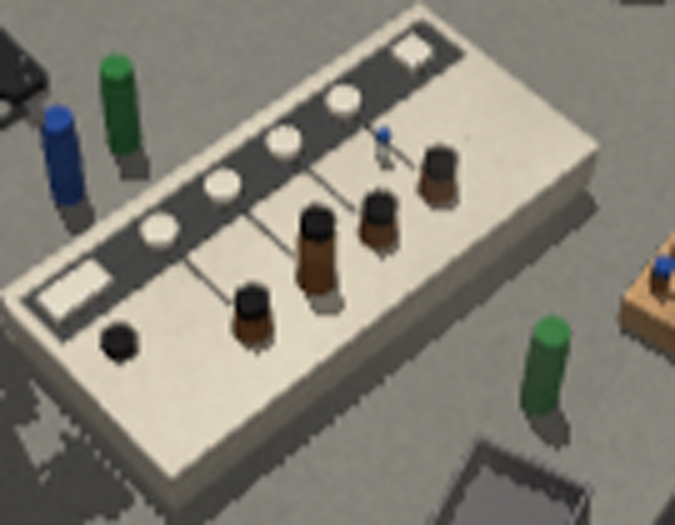

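In this picture all keys are up and every vial, the sample vial and the spare cap are where they were. The gripper, at the upper left, is clear.

```bash
python3 -c "
from bench import bot
print(bot.job_done())"
```

```text
the job is handed in; nothing more can be done
None
```

I pressed key3 (the tall vial's key) and then the start bar, each about 6–7 mm down at under 4 N, and both came back up; nothing else was pressed or moved, and I handed the job in with the arm clear at about 10 s.

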